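# Take the balance weight off its safety hook and seat it in the engraver's pan

## Robot

A 7-joint arm with a two-finger parallel gripper is mounted at the origin on the work surface. World frame = base frame: x ahead of the robot, y to its left, z up, the work surface at z = 0. Lengths are in m, angles in rad, forces in N, time in s.
With the tool pointing down it reaches from about 0.425 to 0.875 m from the base axis. Payload 8.4 kg.
Tool frame: the origin (TCP) lies at the centre of the arm's flange, where the gripper is bolted on; the fingertips stand 173 mm ahead of it and the grasp point (between the pads) lies 155 mm ahead of it; z points along the fingers, y is the direction in which the jaws open and shut (so a half turn about z gives the same grasp; the last joint's range is limited). The gripper opens to 85 mm and grips with 20 to 120 N. Pads are 22 mm wide; open, the fingers measure 114 mm over their backs; the gripper's body (76 mm by 85 mm) begins 54 mm behind the grasp point. The pads swing forward as they close: fully open they stand 13 mm farther back than shut.
Start: joints at [-1.267, 0.333, 0.04, 1.465, -0.013, 1.343, -0.059], TCP at [0.255, 0.598, 0.405] pointing down, gripper open.
Joint ranges: [-2.58, 2.58], [-0.38, 2.09], [-1.3, 1.39], [0.25, 2.4], [-1.5, 4.64], [0.08, 2.09], [-2.65, 2.65]. Speed limits (rad/s): [2.22, 2.22, 2.79, 2.79, 3.14, 3.14, 3.14].

## Interface

Orientations are given as a unit quaternion [w, x, y, z].
In Python, from cell import telemetry, optics, ticket gives the robot as it stands.
- The arm moves only by the shell command python3 -m crank 'ROWS' [OPENING]. ROWS is JSON, a list of rows, each a list of 2 entries, a list of its own where there are three numbers: the shift along the tool's x, y, z in mm, then the turn about the tool's z in rad. In form: [[[x, y, z], spin], ...]. A call has exactly 10 rows; each row shifts and turns the commanded pose from where the row before left it, along the tool's axes as they then stand; what a row does not reach is not made up. A row lasts 1/8 s, in which the tool goes at most 62.5 mm and 10.7 degrees, less where a joint would pass 70% of its speed; a pose out of reach is approached as far as the arm can. A call is refused whole if a number of a shift passes 62.5 or a number of a turn 0.188, either way. A call with a gripper value outside its range is refused whole. OPENING is the opening, from 0 (shut) to 1 (fully open), set as the call begins (- or left out, the last holds). The fingers move at their own pace and stop on an object; the grip force is fixed at half the most. Time passes only in rows, so rows that do not move let the fingers close, or fill a call up. It gives the time, the measured TCP pose, the force and the opening at its end, in the units of the state.
- telemetry.sense(): the state, without advancing time (a new reading comes with each control period).
- optics.grab_frame(name): name is "scene" or "top" or "wrist"; returns a dict with "pixels" (400x640x3 uint8, blue, green, red), "mtx" (3x3 intrinsics, pixels), "pose" (4x4, takes a point from camera to world coordinates). Camera axes: x right, y down, z forward; pixel columns grow to the right and rows downward; lengths in m; the calibration is good to about 2 mm. The wrist camera is an equidistant fisheye: a pixel r from the principal point sees the ray r / f radians off the axis. A picture is of the moment at which its call begins. There is no depth.
- ticket.hand_in(): hands the job in, once; it reports no verdict.
Trained networks look in a picture, given as the dict that the camera call returned (one of the last four; its "shot" number tells which), for a name from the list of things; names that differ only in an ending like _2 or _b are one class to them, and where a whole thing is asked for, a point or a joint stands for the part that bears it (a point fixed in the world has none). Each returns a list of dicts, best first, with "score" (0 to 1); they miss things now and then, are a little off and sometimes report something else, mostly with a low value. They report only what shows in the picture. A call takes as long as a camera call. They do not tell look-alikes from the thing itself.
- optics.look_for(name, picture): "xy" ([column, row] in pixels, amid what is visible of it).
- optics.masks_of(name, picture): "region" (400x640 bool, what is visible of it) and "xy" ([column, row] in pixels, amid what is visible of it).
- optics.tip_of(name, picture): "xy" ([column, row] in pixels: a listed point, or the origin of a listed thing).
The state is a dict: "clock": time; "q": joint angles; "qd": joint speeds; "joint_torque": joint torques, N m; "position": TCP position; "tcp_rot": TCP orientation; "ft_force": force on the tool from outside, world axes, zero at the start; "torque": the same for the moment, N m; "opening": finger opening in m.
Only numpy, scipy, OpenCV 4.12 (cv2) and the standard library are available. Lean on these libraries where they do the work, as an engineer would, in place of code of your own. Each camera call takes 0.05 s, during which the arm holds its last target. There are 200 camera calls.

## Task

Take the framed balance weight off the safety hook by pressing its cross pin back against the hook's sprung keeper until the throat is open, then lifting it out over the hook's nose. Set it down gently, upright and fully home in the round pan, and let go. Do not force the hook (the keeper yields to about 7 N; never press the hook with 14 N or more), and leave everything else where it is.

Things in the scene. Friction and masses are not known exactly. Their poses are not given: they have to be found in the camera images.
- hook: Fixed stand with a bare steel hook, 20 mm wide. Origin on the table below the nominal pin; x points from the hook's tip back along the arm, z up. Grey post 90 to 120 mm along +x, 124 mm tall; base plate 65 to 165 mm, 110 mm wide; arm's underside 112 mm up. It must not take 14 N from the weight. The head is clamped within 20 mm fore or aft of nominal, NOT measured: find the stop by feel.
- hook_seat (a point): Nominal middle of the level seat the pin rests on, 138 mm above the table, axes as hook. The pin can lie up to 22 mm fore or aft of the true middle. To come off, the pin is pushed in +x to the keeper's stop, raised 26 to 40 mm with the push kept up, then drawn in -x to 70 mm or more in front of nominal so that the hook leaves the window under the pin.
- hook_nose (a point): Nominal top of the nose, 17 mm above the resting pin's axis, axes as hook. The nose reaches back from the hook's upright tip over the pin, its underside 5 mm above the resting pin's top. The pin's axis is clear of the nose from 27 mm behind the seat's true middle.
- hook_keeper (a point): Nominal front face of the closed keeper at pin height: a dark steel leaf, 5 mm thick, hinged 24 mm below, top 19 mm above the pin's axis; springs shut, 3 mm behind the nose. Pushed by the pin in +x it swings back: 3 N to begin, 6 to 7 N at its hard stop. The pin's axis meets it 22 mm behind the seat's true middle, the stop at 30.5 mm.
- weight_grip (a point): Centre of the black grip block on top of the balance weight: 12 mm along x, 30 mm along y, 46 mm tall. A dark frame, 8 mm thick, 76 mm wide in the y-z plane, joins it to a steel disc 56 mm across, 30 mm thick; hollow underneath; 0.4 to 0.56 kg in all. z is up; the disc's underside is 179 mm below, the cross pin 67 mm, the top bar 23 to 31 mm. At the start x is within 0.06 rad of the hook's x.
- weight_pin (a point): Middle of the cross pin's axis (8 mm diameter, along y, 112 mm above the disc's underside), axes as weight_grip. Above the pin is a window 32 mm tall in which the nose lies; below it one 72 mm tall and 64 mm wide through which the hook passes. It starts resting on the seat, the disc 30 mm above the table.
- weight_foot (a point): Centre of the disc's underside, axes as weight_grip. Its rim is bevelled 3 mm.
- weight: The balance weight itself, origin at weight_foot.
- pan_floor (a point): Centre of the round pan's inner floor, 20 mm above the table, z up. Aluminium pan, inner diameter 65 mm, wall 4 mm, wall top 8 mm above the floor, on a low grey cast plate 120 x 110 mm with a small black knob (top 28 mm above the table) in one corner. Fixed.
- oil: bystander: clear oil bottle, 44 mm across, 100 mm tall, origin under its centre
- spare: bystander: small loose steel disc weight with a knob and no frame, 44 mm across, 44 mm tall, origin under its centre
- letters: bystander: maroon block of letter plates, 36 x 45 x 24 mm, origin under its centre
- blank: bystander: flat brass blank, 90 x 50 x 6 mm, origin under its centre
- driver: bystander: screwdriver lying on the table
- cutters: bystander: dark steel cup, 60 mm across, 70 mm tall, origin under its centre
- brush: bystander: brush lying on the table
- pan: The pan with its cast plate (fixed), origin on the table under the pan's centre.
Not all that is in view belongs to the job. What is shaped like the weight but pink is not meant.

How it is judged:
On the way:
1. the weight is off the hook: its pin has been raised over the nose and drawn clear in front of the hook's tip (x of weight_pin in the frame of hook below -0.062 m and height (world z) of weight_pin above 0.147 m), for 0.1 s.
At the end, for the whole second after the job is handed in: the weight stands upright (within 0.08 rad) and at rest with its disc fully home on the pan's floor (underside within 2.5 mm of the floor's height, centred within 7 mm), released (horizontal distance between weight_foot and pan_floor below 0.007 m and height (world z) of weight_foot between 0.017 and 0.0225 m and angle between weight_foot's own z axis and vertical below 0.08 rad and linear speed of weight below 0.02 m/s); the robot touches nothing.
It fails at once if the weight, once moved from its start, presses on the hook (seat, nose, tip or keeper) with 14 N or more (distance of weight_pin from where it was at the start of the episode above 0.004 m and contact force between weight and hook above 14 N).
It fails at once if the weight is dropped or rammed (more than 40 N) on the pan (contact force between weight and pan above 40 N).
It fails at once if a bystander is moved more than 30 mm (distance of any of oil, spare, letters, blank, driver, cutters, brush from where it was at the start of the episode above 0.03 m).
It also fails if it takes over 66 s, if anything falls off the work surface, if the arm or the gripper's body presses on something with over 40 N, if the wrist force passes 120 N, or if a joint passes its speed limit or range.

## Working session

There is one attempt and no reset: what is moved stays moved. The work goes in short steps, Python scripts to look and compute and a shell command to move; the robot and the scene stay as the last step left them, time stands still between calls to the robot, and variables do not carry over. Pictures are saved under pics/ and viewed, about 8 in all and at most 12, crops included, and the job is handed in when it is done.

```bash
mkdir -p pics; ls; python3 - <<'E'
from cell import telemetry, optics
import cv2, numpy as np
s=telemetry.sense(); print({k:np.round(v,3).tolist() for k,v in s.items()})
for n in ("scene","top"):
    f=optics.grab_frame(n); cv2.imwrite(f"pics/{n}0.png",f["pixels"])
    print(n,np.round(f["mtx"],1).tolist(),np.round(f["pose"],3).tolist())
    for k in ("weight_grip","weight_pin","weight_foot","hook","hook_seat","hook_nose","pan_floor","pan"):
        print(k,[(np.round(d["xy"],1).tolist(),round(d["score"],2)) for d in optics.tip_of(k,f)][:3])
E
```

```text
pics
{'clock': 0.0, 'q': [-1.267, 0.334, 0.04, 1.466, -0.013, 1.343, -0.059], 'qd': [0.002, 0.0, 0.002, -0.001, -0.001, 0.002, -0.002], 'joint_torque': [-0.001, -65.856, 1.365, -40.556, 0.017, 0.013, 0.0], 'position': [0.255, 0.598, 0.404], 'tcp_rot': [-0.0, 0.2, 0.98, -0.001], 'ft_force': [0.742, -0.12, 0.18], 'torque': [0.025, -0.015, -0.003], 'opening': 0.085}
scene [[500.6, 0.0, 320.0], [0.0, 500.6, 195.1], [0.0, 0.0, 1.0]] [[0.828, 0.352, -0.436, 1.211], [0.56, -0.49, 0.668, -0.98], [0.021, -0.797, -0.603, 1.022], [0.0, 0.0, 0.0, 1.0]]
weight_grip [([410.2, 144.1], 0.96), ([367.0, 146.9], 0.67), ([369.7, 248.5], 0.61)]
weight_pin [([408.4, 163.2], 0.86), ([364.2, 163.2], 0.61)]
weight_foot [([360.4, 192.2], 0.7)]
hook [([358.9, 199.5], 0.88)]
hook_seat [([364.3, 165.3], 0.67), ([290.8, 193.1], 0.19)]
hook_nose [([364.1, 156.2], 0.61)]
pan_floor [([282.1, 273.9], 0.63)]
pan [([276.9, 280.4], 0.58)]
top [[510.5, 0.0, 312.0], [0.0, 510.5, 191.3], [0.0, 0.0, 1.0]] [[0.022, -0.992, 0.127, 0.422], [-1.0, -0.02, 0.015, -0.017], [-0.012, -0.128, -0.992, 1.435], [0.0, 0.0, 0.0, 1.0]]
weight_grip [([224.0, 184.3], 0.92), ([175.2, 147.4], 0.85), ([275.2, 261.2], 0.17)]
weight_pin [([183.0, 151.0], 0.81), ([313.5, 141.0], 0.69), ([228.0, 187.3], 0.65)]
weight_foot [([238.2, 191.7], 0.85), ([232.2, 186.2], 0.61), ([195.1, 157.5], 0.58)]
hook [([238.8, 191.5], 0.9)]
hook_seat [([229.0, 187.6], 0.85)]
hook_nose [([229.5, 186.8], 0.61)]
pan_floor [([399.8, 195.1], 0.83), ([222.0, 186.5], 0.39)]
pan [([397.4, 191.4], 0.94)]
```

View pics/scene0.png

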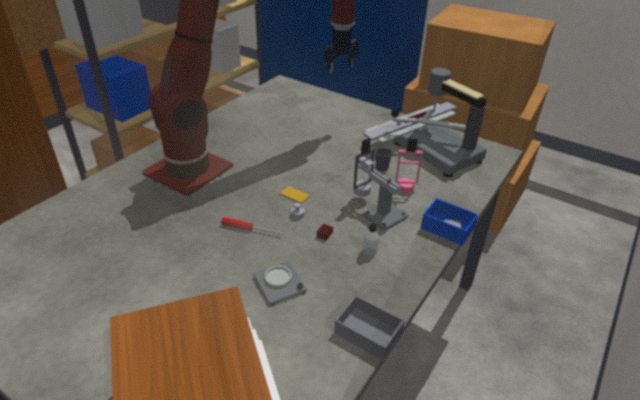

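View pics/top0.png

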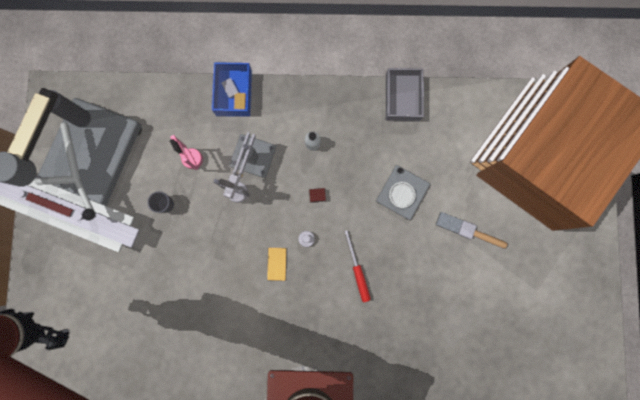

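Top view: the real framed weight hangs on the hook at about (228,187), with its pink look-alike at (185,152) and the pan at (400,195). The scene view agrees: weight (365,160), pan (280,275). Next I'll triangulate.

```bash
cat > h.py <<'E'
import numpy as np, cv2
from cell import telemetry, optics
def ray(f,uv):
    K,T=f["mtx"],f["pose"]
    x=(uv[0]-K[0,2])/K[0,0]; y=(uv[1]-K[1,2])/K[1,1]
    if f.get("fish"):
        r=np.hypot(x,y); d=np.array([x,y,0])*(np.sin(r)/max(r,1e-9)); d[2]=np.cos(r)
    else: d=np.array([x,y,1.])
    d=T[:3,:3]@d; return T[:3,3],d/np.linalg.norm(d)
def atz(f,uv,z):
    o,d=ray(f,uv); return (o+d*(z-o[2])/d[2])
def tri(rs):
    A=np.zeros((3,3));b=np.zeros(3)
    for o,d in rs:
        P=np.eye(3)-np.outer(d,d);A+=P;b+=P@o
    p=np.linalg.solve(A,b); return p,[np.linalg.norm((np.eye(3)-np.outer(d,d))@(p-o)) for o,d in rs]
E
python3 - <<'E'
from h import *
s=optics.grab_frame("scene"); t=optics.grab_frame("top")
P={"grip":((367,146.9),(224,184.3)),"pin":((364.2,163.2),(228,187.3)),"seat":((364.3,165.3),(229,187.6)),"foot":((360.4,192.2),(232.2,186.2)),"hook":((358.9,199.5),(238.8,191.5)),"pan":((282.1,273.9),(399.8,195.1))}
for k,(a,b) in P.items():
    p,e=tri([ray(s,a),ray(t,b)]);print(k,p.round(4),np.round(e,4))
print("pan z.02",atz(s,P["pan"][0],.02),atz(t,P["pan"][1],.02),"pan base",atz(t,(397.4,191.4),0))
print("grip",atz(s,P["grip"][0],.205),atz(t,P["grip"][1],.205),"pin",atz(s,P["pin"][0],.138),atz(t,P["pin"][1],.138))
for n,uv in dict(post=(250,135),rail=(135,235),plat=(100,245)).items(): print(n,atz(t,uv,.12))
for n in("oil","spare","letters","cutters","blank"):
    d=optics.look_for(n,t)
    if d: print(n,atz(t,d[0]["xy"],.02).round(3))
c=cv2.resize(t["pixels"][110:230,160:290],None,fx=6,fy=5.9,interpolation=cv2.INTER_CUBIC)[:600]
c=cv2.resize(t["pixels"][120:220,170:290],None,fx=6,fy=6,interpolation=cv2.INTER_CUBIC)
cv2.imwrite("pics/c1.png",c)
E
```

```text
grip [0.5954 0.2192 0.2011] [0.0027 0.0027]
pin [0.594  0.2184 0.1405] [0. 0.]
seat [0.5948 0.2176 0.1331] [0.0006 0.0006]
foot [0.6021 0.2194 0.0303] [0.0121 0.0121]
hook [0.5967 0.2092 0.002 ] [0.0052 0.0052]
pan [ 0.6016 -0.2357  0.0258] [0.0058 0.0058]
pan z.02 [ 0.60265999 -0.22772154  0.02      ] [ 0.59783156 -0.24026225  0.02      ] pan base [ 0.61072606 -0.23664551  0.        ]
grip [0.60001515 0.21577836 0.205     ] [0.59257495 0.21682452 0.205     ] pin [0.59219818 0.22189506 0.138     ] [0.59430483 0.21890521 0.138     ]
post [0.737097   0.17000339 0.12      ]
rail [0.46767101 0.4572534  0.12      ]
plat [0.44006705 0.54607564 0.12      ]
oil [0.746 0.002 0.02 ]
spare [0.476 0.016 0.02 ]
letters [ 0.582 -0.007  0.02 ]
cutters [0.566 0.426 0.02 ]
blank [0.475 0.014 0.02 ]
```

View pics/c1.png

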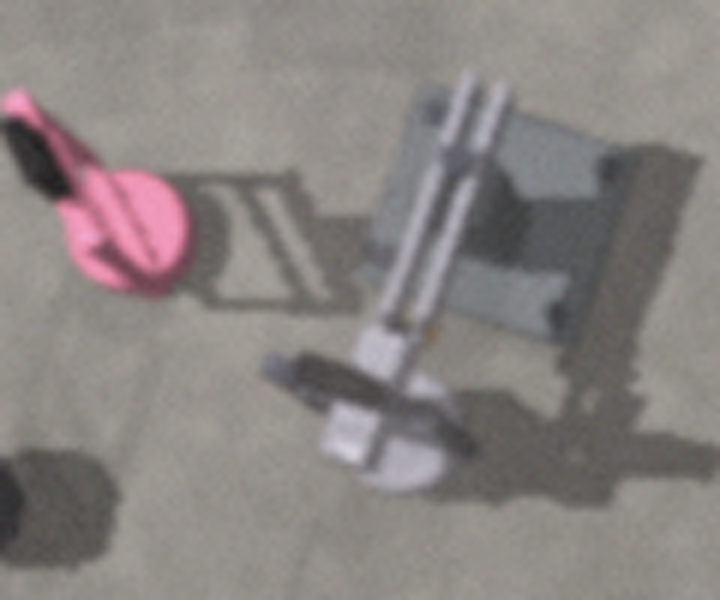

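The hook's x axis points at about −0.32 rad in the world frame. Grip is near (0.595, 0.218) and the pan near (0.60, −0.235). I'll turn and rise, then go above the grip.

```bash
python3 -m crank '[[[0,0,-8],0.186],[[0,0,-8],0.186],[[0,0,-8],0.186],[[0,0,-8],0.186],[[0,0,-8],0.186],[[0,0,-8],0.186],[[0,0,-8],0.186],[[0,0,-8],0.186],[[0,0,0],0],[[0,0,0],0]]' 1; python3 -m crank '[[[-25,44,0],0],[[-25,44,0],0],[[-25,44,0],0],[[-25,44,0],0],[[-25,44,0],0],[[-25,44,0],0],[[-25,44,0],0],[[-25,44,0],0],[[-25,44,0],0],[[0,0,0],0]]'
python3 - <<'E'
from h import *
w=optics.grab_frame("wrist"); w["fish"]=1
cv2.imwrite("pics/w1.png",w["pixels"]);print(np.round(w["mtx"],1).tolist(),np.round(w["pose"],3).tolist())
for k,z in (("weight_grip",.205),("weight_pin",.138),("weight_foot",.03),("hook_seat",.138),("pan_floor",.02),("hook",0)):
    print(k,[(np.round(d["xy"],1).tolist(),round(d["score"],2),atz(w,d["xy"],z).round(4).tolist()) for d in optics.tip_of(k,w)][:3])
E
```

```text
clock: 2.5
position: [0.2547, 0.5979, 0.4683]
tcp_rot: [0.0, 0.809, 0.587, -0.0]
ft_force: [-0.1, 0.0, -0.5]
opening: 0.0854
clock: 3.75
position: [0.5623, 0.2551, 0.4684]
tcp_rot: [0.001, 0.812, 0.584, -0.0]
ft_force: [1.2, -0.1, -0.3]
opening: 0.0855
[[309.7, 0.0, 318.3], [0.0, 309.7, 204.1], [0.0, 0.0, 1.0]] [[0.948, -0.307, -0.089, 0.586], [-0.32, -0.907, -0.274, 0.324], [0.004, 0.287, -0.958, 0.438], [0.0, 0.0, 0.0, 1.0]]
weight_grip [([371.9, 244.5], 0.95, [0.5956, 0.2102, 0.205]), ([426.3, 53.0], 0.84, [0.6818, 0.3458, 0.205])]
weight_pin [([402.8, 61.1], 0.93, [0.6826, 0.3496, 0.138]), ([364.5, 218.8], 0.78, [0.5986, 0.2082, 0.138])]
weight_foot [([350.9, 191.7], 0.61, [0.5962, 0.2101, 0.03]), ([381.7, 73.3], 0.57, [0.684, 0.3502, 0.03])]
hook_seat [([357.6, 215.5], 0.62, [0.5928, 0.214, 0.138])]
pan_floor []
hook [([351.9, 189.3], 0.4, [0.5994, 0.2048, 0.0])]
```

View pics/w1.png

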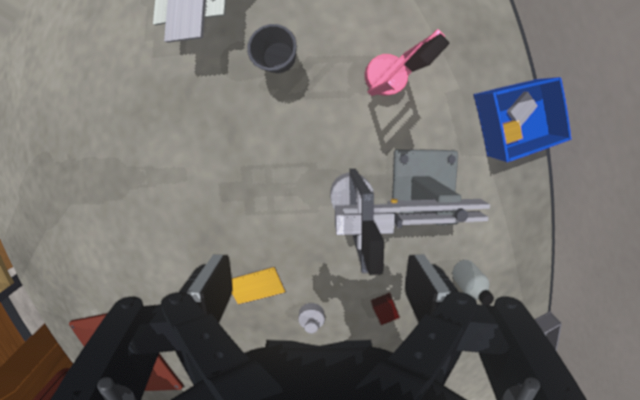

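Wrist view: the grip block is at (372,245) with the hook bar level across the picture, so the tool is already aligned to the hook's x. The pink decoy is at (410,65). I'll move above the grip and look again.

```bash
python3 -m crank '[[[-5,7.5,0],0],[[-5,7.5,0],0],[[-5,7.5,0],0],[[-5,7.5,0],0],[[-5,7.5,-0],0],[[-5,7.5,0],0],[[0,0,18],0],[[0,0,18],0],[[0,0,17],0],[[0,0,0],0]]'
python3 - <<'E'
from h import *
w=optics.grab_frame("wrist"); w["fish"]=1
cv2.imwrite("pics/w2.png",w["pixels"]);print(np.round(w["pose"],3).tolist())
for k,z in (("weight_grip",.205),("weight_pin",.138),("hook_seat",.138)):
    print(k,[(np.round(d["xy"],1).tolist(),round(d["score"],2),atz(w,d["xy"],z).round(4).tolist()) for d in optics.tip_of(k,w)][:3])
print(telemetry.sense()["q"])
E
```

```text
clock: 5.35
position: [0.5926, 0.2175, 0.4135]
tcp_rot: [-0.0, 0.811, 0.586, -0.002]
ft_force: [0.4, -0.2, 0.9]
opening: 0.0851
[[0.949, -0.302, -0.091, 0.616], [-0.315, -0.909, -0.273, 0.287], [-0.0, 0.288, -0.958, 0.383], [0.0, 0.0, 0.0, 1.0]]
weight_grip [([326.9, 245.3], 0.92, [0.5957, 0.2085, 0.205])]
weight_pin [([376.0, 22.2], 0.9, [0.6831, 0.3446, 0.138])]
hook_seat [([324.5, 206.7], 0.77, [0.5969, 0.213, 0.138])]
[-0.83556592  0.31245522  0.52746024  1.51780225 -0.15928712  1.35323172
 -0.614857  ]
```

View pics/w2.png

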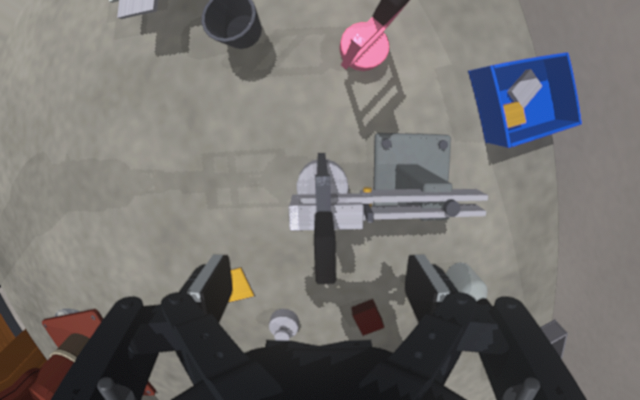

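```bash
python3 - <<'E'
from h import *
w=optics.grab_frame("wrist"); w["fish"]=1
g=w["pixels"].max(2)
sub=(g<45).astype(np.uint8); sub[:200]=0; sub[292:]=0; sub[:,:300]=0; sub[:,350:]=0
for r in range(204,292,6):
    c=np.where(sub[r])[0]; print(r,(c.min(),c.max()) if len(c) else None, g[r,326])
R=w["pose"][:3,:3]; s=telemetry.sense(); tx=np.array([.315,.949]);ty=np.array([.949,-.315]); tc=np.array(s["position"][:2])
for n,uv,z in (("topfar",(324,282),.228),("botnear",(324,212),.182),("cent",(326.9,245.3),.205)):
    p=atz(w,uv,z); print(n,p.round(4),"tool xy mm",((p[:2]-tc)@tx*1e3).round(1),((p[:2]-tc)@ty*1e3).round(1))
E
```

```text
204 None 102
210 None 85
216 (np.int64(315), np.int64(315)) 46
222 (np.int64(314), np.int64(328)) 46
228 (np.int64(314), np.int64(329)) 43
234 (np.int64(313), np.int64(330)) 45
240 (np.int64(331), np.int64(331)) 49
246 (np.int64(330), np.int64(330)) 49
252 (np.int64(330), np.int64(330)) 48
258 (np.int64(330), np.int64(330)) 46
264 (np.int64(329), np.int64(331)) 47
270 (np.int64(330), np.int64(331)) 46
276 (np.int64(330), np.int64(331)) 46
282 None 82
288 None 108
topfar [0.5906 0.1953 0.228 ] tool xy mm -21.7 4.3
botnear [0.6003 0.222  0.182 ] tool xy mm 6.7 5.1
cent [0.597  0.2074 0.205 ] tool xy mm -8.2 6.6
```

```bash
python3 -m crank '[[[-4,2,0],0],[[-3.5,2,0],0],[[0,0,10],0],[[0,0,10],0],[[0,0,10],0],[[0,0,10],0],[[0,0,10],0],[[0,0,2],0],[[0,0,0],0],[[0,0,0],0]]' 1; python3 -m crank '[[[0,0,0],0],[[0,0,0],0],[[0,0,0],0],[[0,0,0],0],[[0,0,0],0],[[0,0,0],0],[[0,0,0],0],[[0,0,0],0],[[0,0,0],0],[[0,0,0],0]]' 0
```

```text
clock: 6.85
position: [0.5948, 0.2088, 0.3642]
tcp_rot: [0.0, 0.811, 0.585, 0.0]
ft_force: [-0.4, 0.9, 0.3]
opening: 0.0854
clock: 8.1
position: [0.5947, 0.2088, 0.3638]
tcp_rot: [0.0, 0.811, 0.585, 0.0]
ft_force: [-0.5, 0.5, 1.2]
opening: 0.011
```

```bash
python3 -m crank '[[[0,0,-0.5],0],[[0,0,-0.5],0],[[0,0,-0.5],0],[[0,0,-0.5],0],[[0,0,-0.5],0],[[0,0,0],0],[[0,0,0],0],[[0,0,0],0],[[0,0,0],0],[[0,0,0],0]]'
```

```text
clock: 9.35
position: [0.5946, 0.2088, 0.3662]
tcp_rot: [-0.0, 0.811, 0.585, -0.0]
ft_force: [-0.3, 0.2, -4.7]
opening: 0.0113
```

```bash
python3 -m crank '[[[0,1,0],0],[[0,1,0],0],[[0,1,0],0],[[0,1,0],0],[[0,1,0],0],[[0,1,0],0],[[0,1,0],0],[[0,1,0],0],[[0,0,0],0],[[0,0,0],0]]'
```

```text
clock: 10.6
position: [0.6022, 0.2063, 0.3662]
tcp_rot: [0.0, 0.811, 0.585, -0.0]
ft_force: [-0.9, -0.4, -5.6]
opening: 0.0111
```

```bash
python3 -m crank '[[[0,1,0],0],[[0,1,0],0],[[0,1,0],0],[[0,1,0],0],[[0,1,0],0],[[0,1,0],0],[[0,1,0],0],[[0,0,0],0],[[0,0,0],0],[[0,0,0],0]]'
```

```text
clock: 11.85
position: [0.6088, 0.2041, 0.3662]
tcp_rot: [-0.0, 0.811, 0.585, -0.0]
ft_force: [-1.4, -0.2, -4.9]
opening: 0.0114
```

```bash
python3 -m crank '[[[0,1,0],0],[[0,1,0],0],[[0,1,0],0],[[0,1,0],0],[[0,1,0],0],[[0,1,0],0],[[0,0,0],0],[[0,0,0],0],[[0,0,0],0],[[0,0,0],0]]'
```

```text
clock: 13.1
position: [0.6145, 0.2022, 0.3662]
tcp_rot: [-0.0, 0.811, 0.585, -0.0]
ft_force: [0.1, 0.6, -5.3]
opening: 0.0113
```

```bash
python3 -m crank '[[[0,1,0],0],[[0,1,0],0],[[0,1,0],0],[[0,1,0],0],[[0,1,0],0],[[0,1,0],0],[[0,0,0],0],[[0,0,0],0],[[0,0,0],0],[[0,0,0],0]]'
```

```text
clock: 14.35
position: [0.6202, 0.2003, 0.3662]
tcp_rot: [-0.0, 0.811, 0.585, -0.0]
ft_force: [-0.7, -0.3, -4.7]
opening: 0.0113
```

```bash
python3 -m crank '[[[0,1,0],0],[[0,1,0],0],[[0,1,0],0],[[0,1,0],0],[[0,1,0],0],[[0,1,0],0],[[0,0,0],0],[[0,0,0],0],[[0,0,0],0],[[0,0,0],0]]'
python3 - <<'E'
from h import *
s=optics.grab_frame("scene"); cv2.imwrite("pics/s2.png",cv2.resize(s["pixels"][110:230,310:450],None,fx=5,fy=5,interpolation=cv2.INTER_CUBIC))
E
```

```text
clock: 15.6
position: [0.626, 0.1985, 0.3663]
tcp_rot: [-0.0, 0.811, 0.585, 0.0]
ft_force: [-3.9, 2.1, -2.1]
opening: 0.0111
```

View pics/s2.png

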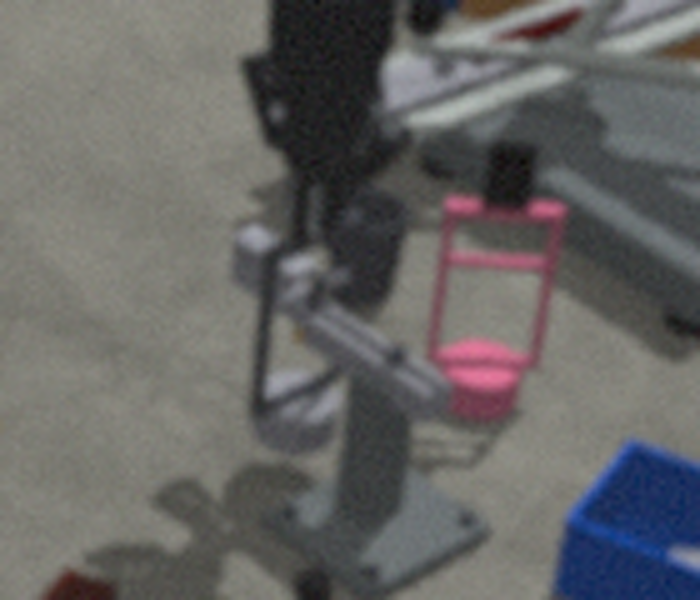

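Contact is at about 4.4 N with the pin against the keeper. I'll continue in small steps toward the stop.

```bash
python3 -m crank '[[[0,0.7,0],0],[[0,0.7,0],0],[[0,0.8,0],0],[[0,0.8,0],0],[[0,0,0],0],[[0,0,0],0],[[0,0,0],0],[[0,0,0],0],[[0,0,0],0],[[0,0,0],0]]'
```

```text
clock: 16.9
position: [0.6288, 0.1975, 0.3663]
tcp_rot: [0.0, 0.811, 0.585, 0.0]
ft_force: [-4.0, 2.3, -1.6]
opening: 0.0112
```

```bash
python3 -m crank '[[[0,0.6,0],0],[[0,0.6,0],0],[[0,0.6,0],0],[[0,0.7,0],0],[[0,0,0],0],[[0,0,0],0],[[0,0,0],0],[[0,0,0],0],[[0,0,0],0],[[0,0,0],0]]'
```

```text
clock: 18.15
position: [0.631, 0.1968, 0.3661]
tcp_rot: [-0.0, 0.811, 0.585, -0.0]
ft_force: [-5.2, 3.1, -1.6]
opening: 0.011
```

```bash
python3 -m crank '[[[0,0.4,0],0],[[0,0.4,0],0],[[0,0.4,0],0],[[0,0,0],0],[[0,0,0],0],[[0,0,0],0],[[0,0,0],0],[[0,0,0],0],[[0,0,0],0],[[0,0,0],0]]'; python3 -c "
from cell import telemetry as t;s=t.sense();print(s['position'],s['ft_force'],s['torque'])"
```

```text
clock: 19.4
position: [0.6318, 0.1967, 0.366]
tcp_rot: [-0.001, 0.811, 0.586, -0.001]
ft_force: [-5.9, 3.5, -0.3]
opening: 0.011
[0.63184442 0.19665876 0.36603855] [-5.93199364  3.5480293  -0.30997785] [0.95786623 1.84237416 0.04458182]
```

The push is 6.7 N and the last steps moved less than commanded, so the keeper is at its stop. Raising now, with the push kept up.

```bash
python3 -m crank '[[[0,0.1,-1],0],[[0,0.1,-1],0],[[0,0.1,-1],0],[[0,0.1,-1],0],[[0,0.1,-1],0],[[0,0.1,-1],0],[[0,0.1,-1],0],[[0,0.1,-1],0],[[0,0,0],0],[[0,0,0],0]]'
```

```text
clock: 20.65
position: [0.6331, 0.1959, 0.3743]
tcp_rot: [0.0, 0.811, 0.585, 0.0]
ft_force: [-4.2, 0.4, -4.3]
opening: 0.0118
```

```bash
python3 -m crank '[[[0,0.1,-1.5],0],[[0,0.1,-1.5],0],[[0,0.1,-1.5],0],[[0,0.1,-1.5],0],[[0,0,-1.5],0],[[0,0,-1.5],0],[[0,0,-1.5],0],[[0,0,-1.5],0],[[0,0,-1.5],0],[[0,0,0],0]]'
```

```text
clock: 21.9
position: [0.6338, 0.1956, 0.3881]
tcp_rot: [0.0, 0.811, 0.585, 0.0]
ft_force: [0.7, -0.7, -5.4]
opening: 0.0117
```

```bash
python3 -m crank '[[[0,0,-2],0],[[0,0,-2],0],[[0,0,-2],0],[[0,0,-2],0],[[0,0,-1],0],[[0,0,0],0],[[0,-2,0],0],[[0,-3,0],0],[[0,-3,0],0],[[0,0,0],0]]'
```

```text
clock: 23.15
position: [0.6256, 0.1987, 0.3968]
tcp_rot: [-0.0, 0.811, 0.586, 0.0]
ft_force: [0.1, 0.0, -5.2]
opening: 0.0114
```

```bash
python3 -m crank '[[[0,-5,0],0],[[0,-8,0],0],[[0,-8,0],0],[[0,-8,0],0],[[0,-8,0],0],[[0,-8,0],0],[[0,-8,0],0],[[0,-5,0],0],[[0,0,0],0],[[0,0,0],0]]'
```

```text
clock: 24.4
position: [0.571, 0.2165, 0.3967]
tcp_rot: [0.0, 0.811, 0.585, 0.0]
ft_force: [-0.5, 0.7, -4.9]
opening: 0.0111
```

```bash
python3 -m crank '[[[0,-8,0],0],[[0,-10,0],0],[[0,-10,0],0],[[0,-10,0],0],[[0,-10,0],0],[[0,-10,0],0],[[0,-10,0],0],[[0,-10,0],0],[[0,-2,0],0],[[0,0,0],0]]'
python3 - <<'E'
from h import *
s=optics.grab_frame("scene"); t=optics.grab_frame("top")
S=s["pixels"][110:230,310:450]; T=t["pixels"][130:250,170:310]
cv2.imwrite("pics/st.png",cv2.resize(np.hstack([S,T]),None,fx=2.85,fy=2.85,interpolation=cv2.INTER_CUBIC))
# pan by bright-ring segmentation
for n,f in(("scene",s),("top",t)):
    m=optics.masks_of("pan",f)[0]; print(n,m["score"],np.round(m["xy"],1),[(d["score"],atz(f,d["xy"],.02).round(4)) for d in optics.tip_of("pan_floor",f)])
E
```

```text
clock: 25.65
position: [0.4949, 0.2419, 0.3968]
tcp_rot: [0.0, 0.811, 0.585, 0.0]
ft_force: [0.2, -0.2, -4.8]
opening: 0.0112
scene 0.71 [381.2 201.8] [(0.69, array([ 0.6057, -0.2393,  0.02  ]))]
top 0.92 [400.2 192.7] [(0.57, array([ 0.5932, -0.2447,  0.02  ])), (0.42, array([ 0.5044, -0.4373,  0.02  ])), (0.32, array([0.4068, 0.1059, 0.02  ]))]
```

View pics/st.png

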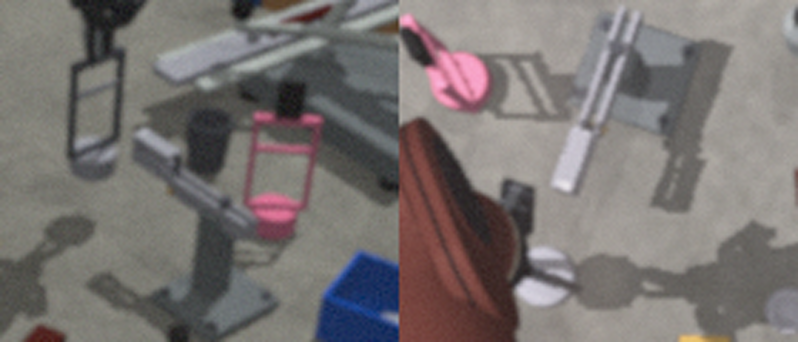

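The weight is clear of the hook. In the scene view it hangs in front of the hook's tip, and the pin's hook-frame x is about −0.10. I'll carry it toward the pan, stopping about 80 mm short for a wrist look.

```bash
python3 -m crank '[[[0,0,-20],0],[[0,0,-20],0],[[-15,6,0],0],[[-30,12,0],0],[[-35,14,0],0],[[-35,14,0],0],[[-35,14,0],0],[[-35,14,0],0],[[-35,14,0],0],[[-35,14,0],0]]'; python3 -m crank '[[[-35,14,0],0],[[-35,14,0],0],[[-35,14,0],0],[[-30,12,0],0],[[-20,8,0],0],[[-10,0,0],0],[[0,0,0],0],[[0,0,0],0],[[0,0,0],0],[[0,0,0],0]]'
python3 - <<'E'
from h import *
w=optics.grab_frame("wrist"); w["fish"]=1
cv2.imwrite("pics/w3.png",w["pixels"])
s=telemetry.sense(); print(np.round(s["tcp_rot"],4),np.round(s["torque"],2))
for k,z in (("pan_floor",.02),("pan",0),("weight_foot",.1)):
    print(k,[(np.round(d["xy"],1).tolist(),round(d["score"],2),atz(w,d["xy"],z).round(4).tolist()) for d in optics.tip_of(k,w)][:3])
E
```

```text
clock: 27.2
position: [0.5107, -0.0349, 0.4357]
tcp_rot: [-0.0, 0.811, 0.585, -0.0]
ft_force: [0.4, 0.3, -4.5]
opening: 0.0112
clock: 28.45
position: [0.5186, -0.2078, 0.4368]
tcp_rot: [-0.0, 0.81, 0.586, 0.0]
ft_force: [0.5, 0.2, -4.8]
opening: 0.0113
[0.000e+00 8.105e-01 5.857e-01 1.000e-04] [-0.04  0.03 -0.02]
pan_floor [([382.0, 181.3], 0.62, [0.5946, -0.2449, 0.02])]
pan [([378.3, 177.9], 0.74, [0.5937, -0.2443, 0.0])]
weight_foot [([318.2, 187.2], 0.9, [0.5195, -0.2084, 0.1])]
```

View pics/w3.png

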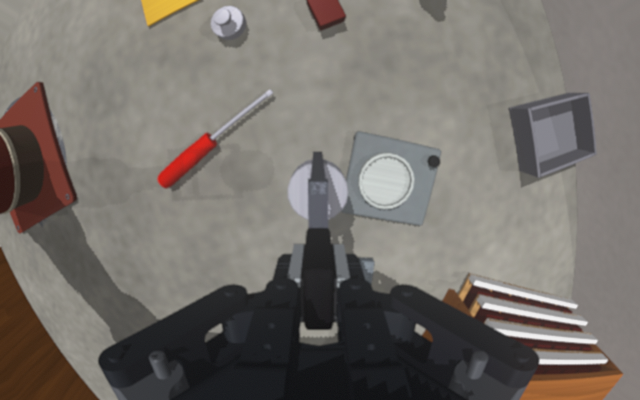

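Wrist view: the pan ring is centred near (386,181) and the held disc near (318,190). I'll fit circles to both by back-projection.

```bash
cat > fit.py <<'E'
from h import *
def fit(w,box,z,thr,name):
    x0,y0,x1,y1=box; g=cv2.cvtColor(w["pixels"],cv2.COLOR_BGR2GRAY)[y0:y1,x0:x1]
    m=(cv2.GaussianBlur(g,(3,3),0)>thr).astype(np.uint8)
    c=max(cv2.findContours(m,cv2.RETR_EXTERNAL,cv2.CHAIN_APPROX_NONE)[0],key=cv2.contourArea)
    h=cv2.convexHull(c)[:,0]+[x0,y0]
    P=np.array([atz(w,u,z)[:2] for u in h])
    from scipy.optimize import least_squares
    r=least_squares(lambda p:np.hypot(*(P-p[:2]).T)-p[2],[*P.mean(0),.03],loss="soft_l1",f_scale=.001)
    print(name,thr,r.x.round(4),"rms",np.sqrt(np.mean(r.fun**2)).round(4)); return r.x
E
python3 - <<'E'
from fit import *
w=optics.grab_frame("wrist"); w["fish"]=1
g=cv2.cvtColor(w["pixels"],cv2.COLOR_BGR2GRAY); print(g[181,345:445:3].tolist()); print(g[190,280:355:3].tolist())
for t in(150,165,180): p=fit(w,(352,140,425,225),.028,t,"pan")
for t in(135,150,165): d=fit(w,(278,150,351,228),.133,t,"disc")
tc=telemetry.sense()["position"]; print(tc)
E
```

```text
[153, 128, 129, 126, 124, 196, 208, 209, 208, 206, 204, 203, 202, 200, 201, 201, 203, 206, 207, 207, 198, 189, 163, 157, 135, 136, 135, 136, 136, 132, 143, 148, 149, 149]
[141, 142, 144, 181, 186, 186, 186, 179, 181, 159, 111, 112, 101, 108, 97, 116, 109, 117, 125, 185, 184, 181, 173, 133, 130]
pan 150 [ 0.5998 -0.2443  0.0368] rms 0.0002
pan 165 [ 0.5996 -0.2442  0.036 ] rms 0.0002
pan 180 [ 0.5993 -0.2432  0.0345] rms 0.0019
disc 135 [ 0.4965 -0.1956  0.0381] rms 0.0015
disc 150 [ 0.5173 -0.2054  0.0263] rms 0.0012
disc 165 [ 0.5177 -0.2051  0.0253] rms 0.001
[ 0.51843633 -0.20832032  0.43674064]
```

```bash
python3 -m crank '[[[-2,15,0],0],[[-3,25,0],0],[[-3,25,0],0],[[-3,25,0],0],[[0,0,10],0],[[0,0,14],0],[[0,0,14],0],[[0,0,14],0],[[0,0,8],0],[[0,0,0],0]]'
python3 - <<'E'
from h import *
w=optics.grab_frame("wrist"); w["fish"]=1
s=optics.grab_frame("scene"); print(telemetry.sense()["position"])
A=cv2.resize(w["pixels"][120:270,240:400],(427,400),interpolation=cv2.INTER_CUBIC)
# draw predicted circles: pan rim outer and inner, at z .028
def proj(f,p):
    T=np.linalg.inv(f["pose"]); q=T[:3,:3]@p+T[:3,3]; th=np.arctan2(np.hypot(q[0],q[1]),q[2]); a=np.arctan2(q[1],q[0]); K=f["mtx"]
    return K[0,2]+K[0,0]*th*np.cos(a),K[1,2]+K[1,1]*th*np.sin(a)
for r,c in((.0365,(0,0,255)),):
    pts=[((np.array(proj(w,np.array([.5997+r*np.cos(t),-.2443+r*np.sin(t),.028])))-[240,120])*2.667).astype(int) for t in np.linspace(0,6.28,60)]
    cv2.polylines(A,[np.array(pts)],True,c,1)
tc=telemetry.sense()["position"]; z=tc[2]-.3338
pts=[((np.array(proj(w,np.array([tc[0]-.001+.028*np.cos(t),tc[1]+.003+.028*np.sin(t),z+.03])))-[240,120])*2.667).astype(int) for t in np.linspace(0,6.28,60)]
cv2.polylines(A,[np.array(pts)],True,(0,255,0),1)
B=cv2.resize(s["pixels"][200:310,230:330],(364,400),interpolation=cv2.INTER_CUBIC)
cv2.imwrite("pics/w4.png",np.hstack([A,B]))
E
```

```text
clock: 29.95
position: [0.6002, -0.2469, 0.3761]
tcp_rot: [-0.0, 0.811, 0.585, -0.0]
ft_force: [0.5, -0.1, -4.4]
opening: 0.0113
[ 0.60043751 -0.24724571  0.37713048]
```

View pics/w4.png

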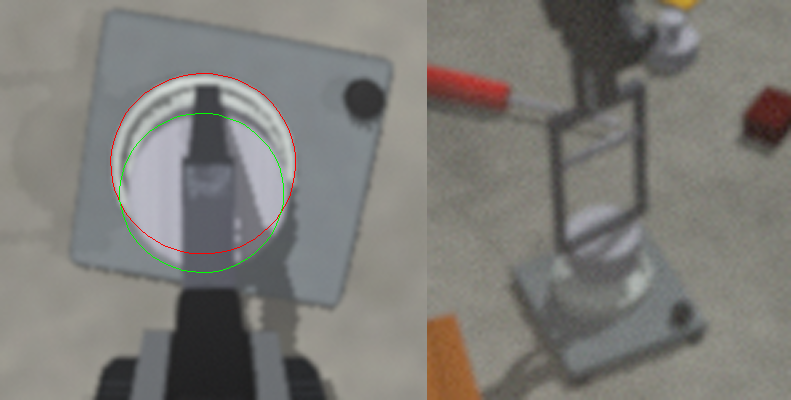

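The overlays agree: the disc (green) and the pan rim (red) are centred to within about 2 mm. I'll lower gently.

```bash
python3 -m crank '[[[0,0,3],0],[[0,0,3],0],[[0,0,3],0],[[0,0,2],0],[[0,0,2],0],[[0,0,2],0],[[0,0,2],0],[[0,0,1],0],[[0,0,1],0],[[0,0,0],0]]'; python3 -m crank '[[[0,0,0.6],0],[[0,0,0.6],0],[[0,0,0.6],0],[[0,0,0.5],0],[[0,0,0],0],[[0,0,0],0],[[0,0,0],0],[[0,0,0],0],[[0,0,0],0],[[0,0,0],0]]'
```

```text
clock: 31.3
position: [0.6004, -0.2472, 0.3577]
tcp_rot: [-0.0, 0.811, 0.585, -0.0]
ft_force: [-0.3, -0.5, -5.0]
opening: 0.0112
clock: 32.55
position: [0.6004, -0.2472, 0.3554]
tcp_rot: [0.0, 0.811, 0.585, 0.0]
ft_force: [-0.3, -0.2, -5.1]
opening: 0.0115
```

```bash
python3 -m crank '[[[0,0,0.5],0],[[0,0,0.5],0],[[0,0,0.5],0],[[0,0,0],0],[[0,0,0],0],[[0,0,0],0],[[0,0,0],0],[[0,0,0],0],[[0,0,0],0],[[0,0,0],0]]'
```

```text
clock: 33.8
position: [0.6004, -0.2472, 0.3542]
tcp_rot: [0.0, 0.811, 0.585, 0.0]
ft_force: [-1.8, 1.2, 2.6]
opening: 0.0112
```

```bash
python3 -m crank '[[[0,0,0],0],[[0,0,0],0],[[0,0,0],0],[[0,0,0],0],[[0,0,0],0],[[0,0,0],0],[[0,0,0],0],[[0,0,0],0],[[0,0,0],0],[[0,0,0],0]]' 0.6; python3 -m crank '[[[0,0,-3],0],[[0,0,-8],0],[[0,0,-15],0],[[0,0,-18],0],[[0,0,-18],0],[[0,0,-18],0],[[0,0,-18],0],[[0,0,-18],0],[[0,0,-10],0],[[0,0,0],0]]'
python3 - <<'E'
from h import *
w=optics.grab_frame("wrist"); s=optics.grab_frame("scene");w["fish"]=1
A=cv2.resize(w["pixels"][100:300,220:420],(400,400),interpolation=cv2.INTER_CUBIC)
B=cv2.resize(s["pixels"][200:310,230:330],(364,400),interpolation=cv2.INTER_CUBIC)
cv2.imwrite("pics/w5.png",np.hstack([A,B]))
for k,z in (("weight_grip",.199),("weight_foot",.02)):
    print(k,[(round(d["score"],2),atz(w,d["xy"],z).round(4).tolist()) for d in optics.tip_of(k,w)][:2],[(round(d["score"],2),atz(s,d["xy"],z).round(4).tolist()) for d in optics.tip_of(k,s)][:3])
E
```

```text
clock: 35.05
position: [0.6004, -0.2472, 0.3539]
tcp_rot: [-0.0, 0.811, 0.585, 0.0]
ft_force: [1.0, -0.2, -0.5]
opening: 0.0512
clock: 36.3
position: [0.6004, -0.2473, 0.4806]
tcp_rot: [0.0, 0.811, 0.585, 0.0]
ft_force: [0.4, 0.1, -0.3]
opening: 0.0512
weight_grip [(0.93, [0.6009, -0.2448, 0.199])] [(0.88, [0.5982, -0.2403, 0.199]), (0.8, [0.7055, 0.3157, 0.199])]
weight_foot [(0.66, [0.6005, -0.2464, 0.02]), (0.28, [0.5926, -0.2691, 0.02])] [(0.75, [0.6889, 0.3301, 0.02]), (0.57, [0.6062, -0.247, 0.02]), (0.46, [0.4728, -0.0825, 0.02])]
```

View pics/w5.png

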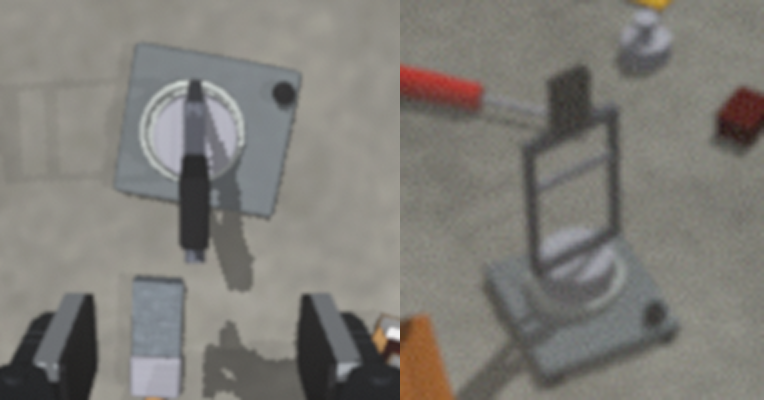

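The disc sits inside the pan ring at about (195,135) in the left crop, centred and upright, and the fingers are clear above it. Handing in.

```bash
python3 -c "
from cell import ticket; print(ticket.hand_in())"
```

```text
the job is handed in; nothing more can be done
None
```

The balance weight is off the hook, standing in the round pan and released. I handed the job in just after 36.3 s of the 66 s allowed; no verdict is reported.

- **Unhooking:** I gripped the block across its 12 mm and lifted the pin about 2.4 mm off the seat. I then pushed it about 38 mm to the keeper's stop, where the push read about 6.7 N, below the 14 N limit. With the push kept up I raised it to 33 mm, then drew it clear to about 104 mm in front of nominal, by my estimate of the hook's position.
- **Placing:** I measured the pan with the wrist camera; the fitted rim radius was 36.4 mm against 36.5 expected. The weight went down in steps of 0.6 mm or less. It touched with about 7.5 N at the predicted floor height.

**Last checks:**
- The wrist picture shows the disc centred inside the ring and the frame upright.
- The wrist camera puts the foot at (0.6005, −0.2464) against a pan centre of (0.5997, −0.2443), about 2 mm off.
- The wrist force is near zero, and the gripper is open and clear above.

**Disagreements:**
- The scene camera's network put the foot about 7 mm from that pan centre, right at the 7 mm limit. I trusted the closer wrist view; the disc also cannot sit more than 4.5 mm off centre inside the ring.
- There was a side force of about 1.5 N at the keeper stop. It was gone once the pin was above the keeper.

I did not measure the bystanders again at the end.

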